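# Close the mill cup, mesh it on the splined spindle and hold it down

### The arm

A 7-joint arm with a two-finger parallel gripper is mounted at the origin on the work surface. World frame = base frame: x ahead of the robot, y to its left, z up, the work surface at z = 0. Lengths are in m, angles in degrees, forces in N, time in s.
With the tool pointing down it reaches from about 0.35 to 0.775 m from the base axis. Payload 3.1 kg.
Tool frame: the origin (TCP) lies where the fingers leave the gripper's body, on its centre line; the fingertips stand 73 mm ahead of it and the grasp point (between the pads) lies 54 mm ahead of it; z points along the fingers, x is the direction in which the jaws open and shut, and the axes are right-handed (so a half turn about z gives the same grasp; the last joint's range is limited). The gripper opens to 85 mm and grips with 20 to 120 N. Pads are 22 mm wide; open, the fingers measure 114 mm over their backs; the gripper's body (76 mm by 85 mm) begins 54 mm behind the grasp point. The pads swing forward as they close: fully open they stand 13 mm farther back than shut.
Start: joints at [63.329, 17.813, 0.802, 86.603, -0.252, 75.585, -1.558], TCP at [0.226, -0.501, 0.304] pointing down, gripper open.
Joint ranges: [-154.91, 154.91], [-16.99, 109.72], [-72.82, 74.43], [7.12, 147.25], [-82.49, 262.49], [11.32, 116.49], [-174.64, 174.64]. Speed limits (degrees/s): [159.86, 159.86, 180, 180, 180, 180, 180].

### API

Orientations are given as [roll, pitch, yaw] about the fixed x, y, z axes, in that order (R = Rz(yaw) Ry(pitch) Rx(roll)).
In Python, from cell import manip gives the robot as it stands.
- The arm moves only by the tool play_rows, never from a script. Its argument "series" is a list that holds one entry, the list of rows, each a list of 7 numbers: the shift along the tool's x, y, z in cm, then the turn, a rotation vector about the tool's x, y, z in rad, then the opening, from 0 (shut) to 1 (fully open). A call has 1 to 8 rows; each row is the pose to reach, as a shift and turn from the pose measured when the call began, along the tool's axes at that moment; what a row does not reach only later rows make up. A row lasts 1/10 s, in which the tool goes at most 50 mm and 8.59 degrees, less where a joint would pass 70% of its speed; a pose out of reach is approached as far as the arm can. A call with a gripper value outside its range is refused whole. The fingers move at their own pace and stop on an object; "force" is the grip in N (left out, the last holds). Time passes only in rows, so rows that repeat a pose let the fingers close. It gives the time, the measured TCP pose, the force and the opening at its end, in the units of the state.
- manip.state(): the state, without advancing time (a new reading comes with each control period).
- manip.camera(name): name is "side" or "top" or "wrist"; returns a dict with "image" (384x512x3 uint8, red, green, blue), "fx", "fy", "cx", "cy" (pixels), "eye" and "orientation" of the camera in the world. Camera axes: x right, y down, z forward; pixel columns grow to the right and rows downward; lengths in m; the calibration is good to about 2 mm. The wrist camera is an equidistant fisheye: a pixel r from the principal point sees the ray r / f radians off the axis. A picture is of the moment at which its call begins. There is no depth.
- manip.hand_in(): hands the job in, once; it reports no verdict.
The state is a dict: "t": time; "joints": joint angles; "dq": joint speeds; "joint_efforts": joint torques, N m; "position": TCP position; "tcp_rot": TCP orientation; "contact_force": force on the tool from outside, world axes, zero at the start; "ft_torque": the same for the moment, N m; "width": opening from 0.0 (shut) to 1.0 (fully open).
Only numpy, scipy, OpenCV 4.12 (cv2) and the standard library are available. Lean on these libraries where they do the work, as an engineer would, in place of code of your own. Each camera call takes 0.05 s, during which the arm holds its last target. There are 200 camera calls.

### The job

Run the little kitchen mill: with its steel cup still standing on the counter, press the cup's lid down fully home; then set the cup upright into the well of the mill base, turn it until its coupling drops over the splined spindle, slide it home and push it right down against the switch spring. The mill runs only while it is held down, so finish still holding the cup pressed down as far as it goes, without letting go. Keep the cup upright all the time and leave the kettle, the sugar bowl, the rolling pin and the ladle where they are.

Things in the scene. Friction and masses are not known exactly. Their poses are not given: they have to be found in the camera images.
- cup_center (a point): Centre of the mill's loose cup: a plain, rigid steel cylinder 60 mm across, about 0.32 kg, standing on the counter. The point is on its axis (z up), 50 mm above the foot; rim 88 mm, lid top 100 mm above the foot once seated. Grip it across its 60 mm, 15 to 20 mm above this point: its lowest 25 mm go down into the mill, and the gripper needs room over the lid.
- cup_foot (a point): Centre of the cup's underside. In the hollow foot (opening 48 mm wide), recessed 2 mm, sits a black coupling with five inward ribs, one every 72 degrees. It is on the stiff blade shaft and so turns along with the cup; its angle in the cup varies and does not show from outside, so the mesh is found by feel.
- lid_top (a point): Centre of the flat top of the cup's lid: smoked see-through plastic, 62 mm across, 12 mm thick. The lid is a push fit in the rim: it starts 4 to 6 mm proud, needs about 6 N straight down to slide, stops hard on the rim and stays where it is left.
- lid (a joint): How far the lid is pushed in, in m: 0 is 6 mm proud of the rim, 0.006 fully home on the rim.
- mill_mouth (a point): Centre of the open top of the motor base, a steel and black drum 106 mm across and 92 mm high, stuck to the counter by suction feet. On its axis (z up), level with the top edge. The round well has a bevelled mouth 75 mm wide narrowing to 63 mm, which guides the cup to within 2 mm; the cup can turn in it.
- spindle_top (a point): Centre of the top of the steel spindle in the well, 8 mm below the mouth: five splines, one every 72 degrees, 43 mm across. It stops at any angle and is held stiffly. Tip to tip, the cup's foot stands 10 mm below the mouth; turned by up to 72 degrees the splines mesh (about 6 degrees play either way) and the foot slides 10 mm further, on to a sprung collar.
- press_collar (a joint): Travel in m of the sprung switch collar in the well, on which the cup's foot comes to rest: 0 is up (foot 20 mm below the mouth; the cup's weight does not move it), 0.005 fully down on its stop (foot 25 mm below the mouth). It takes 5 N to start and 12 N to be fully down, and springs back.
- kettle: Red enamel kettle, 172 mm across, 210 mm high with its handle, spout to its own +y; origin under its centre. Leave it alone.
- sugar_bowl: White ceramic sugar bowl with a steel flip-top lid, 100 mm across, 82 mm high; origin under its centre. Leave it alone.
- rolling_pin: Wooden rolling pin lying along its own y, 420 mm long, 52 mm thick; origin on the counter under its middle. Leave it alone.
- ladle: Steel ladle lying along its own x, 325 mm long, 48 mm high, bowl at its +x end; origin on the counter under its middle. Leave it alone.
Things that resemble listed ones, but are neither listed nor needed, are in the scene too. Leave any purple or red look-alike of the part that bears cup_center alone.

How it is judged (in metres and radians):
On the way, in this order (a step that is already met when the one before it is completed fails the run):
1. the lid is pressed fully home while the cup stands on the counter (value of joint lid above 0.005 m and height (world z) of cup_center below 0.055 m and angle between cup_center's own z axis and vertical below 0.1 rad), for 0.2 s.
2. the cup stands upright in the mill's well with the splines meshed, slid home to the collar (z of cup_center in the frame of mill_mouth below 0.033 m and horizontal distance between cup_center and mill_mouth below 0.006 m and angle between cup_center's own z axis and vertical below 0.1 rad), for 0.2 s.
At the end, for the whole second after the job is handed in: The lid is fully home (at most 1 mm proud); the cup is upright (within 0.1 rad) in the mill's well, centred within 6 mm and meshed on the spindle; the robot still grips it or bears on it (over 4 N) and holds the switch collar down by at least 3.5 of its 5 mm throughout the last second (value of joint lid above 0.005 m and z of cup_center in the frame of mill_mouth below 0.0275 m and horizontal distance between cup_center and mill_mouth below 0.006 m and angle between cup_center's own z axis and vertical below 0.1 rad and value of joint press_collar above 0.0035 m and contact force between any of the fingers, the arm and cup above 4 N); the arm keeps its last pose, push and grip.
It fails at once if the cup is tipped by more than 0.5 rad (angle between cup_center's own z axis and vertical above 0.5 rad).
It fails at once if the kettle is moved by more than 30 mm (distance of kettle from where it was at the start of the episode above 0.03 m).
It fails at once if the sugar bowl is moved by more than 30 mm (distance of sugar_bowl from where it was at the start of the episode above 0.03 m).
It fails at once if the rolling pin is moved by more than 30 mm (distance of rolling_pin from where it was at the start of the episode above 0.03 m).
It fails at once if the ladle is moved by more than 30 mm (distance of ladle from where it was at the start of the episode above 0.03 m).
It also fails if it takes over 61 s, if anything falls off the work surface, if the arm or the gripper's body presses on something with over 40 N, if the wrist force passes 120 N, or if a joint passes its speed limit or range.

## Working session

There is one attempt and no reset: what is moved stays moved. The work goes in short steps, Python scripts to look and compute and a tool call to move; the robot and the scene stay as the last step left them, time stands still between calls to the robot, and variables do not carry over. Pictures are saved under pics/ and viewed, about 8 in all and at most 12, crops included, and the job is handed in when it is done.

Besides the shell and the picture viewer there is one more tool, called after ">>>" in YAML: its name, and indented under it one key for each argument. play_rows: Moves the arm, as the interface text tells. Its arguments: {"type":"object","properties":{"series":{"type":"array","items":{"type":"array","items":{"type":"array","items":{"type":"number"}}}},"force":{"type":"number"}},"required":["series"]}

```bash
mkdir -p pics; cat > h.py <<'E'
import numpy as np, cv2, json
from cell import manip
from scipy.spatial.transform import Rotation as R
def Rc(o):
    o=np.array(o,float)
    if o.shape==(3,3): return o
    if o.size==4: return R.from_quat(o).as_matrix()
    return R.from_euler('xyz',o,degrees=True).as_matrix()
def ray(c,u,v,fish=False):
    x=(u-c['cx'])/c['fx'];y=(v-c['cy'])/c['fy']
    if fish:
        r=np.hypot(x,y); s=np.sin(r)/r if r>1e-9 else 1.; d=np.array([x*s,y*s,np.cos(r)])
    else: d=np.array([x,y,1.])
    return np.array(c['eye']),Rc(c['orientation'])@d
def onz(c,u,v,z,fish=False):
    e,d=ray(c,u,v,fish); return e+d*(z-e[2])/d[2]
def proj(c,p):
    q=Rc(c['orientation']).T@(np.array(p)-c['eye']); return c['cx']+c['fx']*q[0]/q[2], c['cy']+c['fy']*q[1]/q[2]
def save(c,n,box=None,k=1):
    im=c['image'][...,::-1]
    if box: u0,v0,u1,v1=box; im=im[v0:v1,u0:u1]
    cv2.imwrite('pics/'+n+'.png',cv2.resize(im,None,fx=k,fy=k,interpolation=cv2.INTER_CUBIC))
E
python3 - <<'E'
from h import *
import pickle
print(manip.state())
d={}
for n in('top','side'):
    c=d[n]=manip.camera(n); save(c,n,k=1.5); print(n,{k:v for k,v in c.items() if k!='image'})
pickle.dump(d,open('c0.pkl','wb'))
E
```

```text
{'t': 0.0, 'joints': array([63.32813475, 17.86120653,  0.80362732, 86.6926175 , -0.25204454,
       75.58452898, -1.55996463]), 'dq': array([-0.02474515, -0.04220699, -0.02307789, -0.09515436, -0.00201957,
       -0.01478563,  0.07818682]), 'joint_efforts': array([-1.35555988e-04, -3.79914021e+01,  1.46006006e-01, -2.30588633e+01,
        1.24880954e-02,  1.37425817e-02,  1.92894669e-05]), 'position': array([ 0.22595031, -0.50082639,  0.30280894]), 'tcp_rot': array([ 1.79993767e+02,  1.36451033e-01, -6.57163378e+01]), 'contact_force': array([ 0.61928291,  0.35709395, -0.46760478]), 'ft_torque': array([ 0.01375149,  0.0173292 , -0.04169684]), 'width': 1.0015647622158428}
top {'fx': 468.69900232511657, 'fy': 468.69900232511657, 'cx': 256.56683122964233, 'cy': 194.14331065613814, 'eye': array([ 0.30642913, -0.00422316,  1.54098049]), 'orientation': array([-168.57981088,    0.81082991,  -88.42766466])}
side {'fx': 379.5993366213796, 'fy': 379.5993366213796, 'cx': 254.66936694661828, 'cy': 186.14385001864338, 'eye': array([0.22287071, 0.7721957 , 0.83588645]), 'orientation': array([-131.03424902,    0.89029863, -156.13420046])}
```

View pics/top.png

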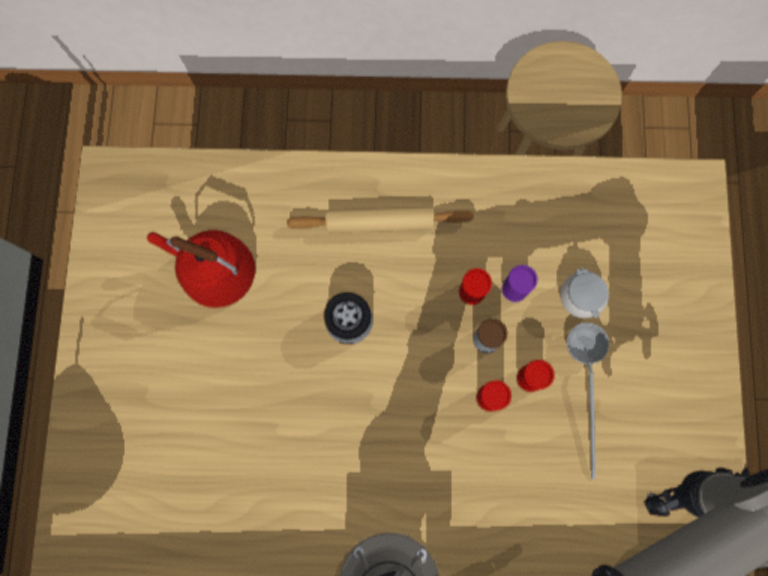

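View pics/side.png

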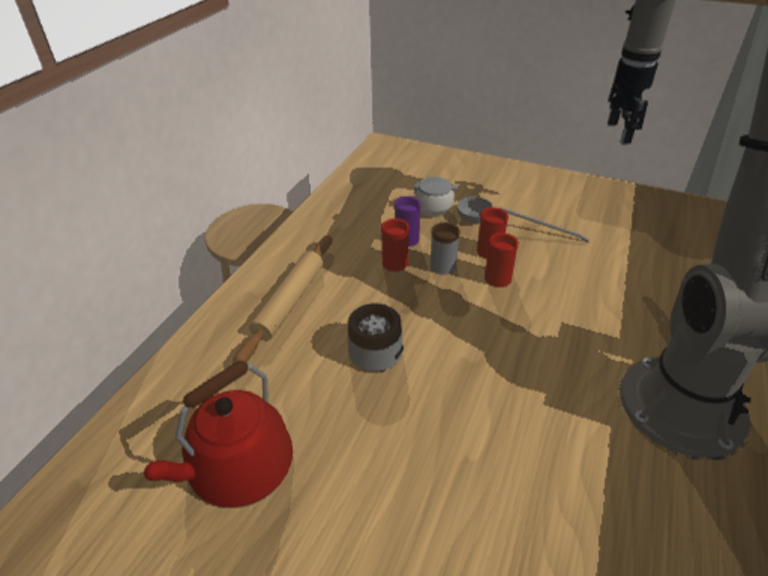

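Top view: the steel cup with its brown lid is at (491,335) of the 1.5x picture. Around it stand red cups at (476,286), (536,375) and (494,396) and a purple one at (520,283). The mill is at (348,314). The side view agrees: cup at (444,248), mill at (375,335).

```bash
python3 - <<'E'
from h import *
import pickle
d=pickle.load(open('c0.pkl','rb'))
def comps(c,m,box,name):
    k=np.zeros_like(m,np.uint8);u0,v0,u1,v1=box;k[v0:v1,u0:u1]=m[v0:v1,u0:u1]
    n,l,s,ce=cv2.connectedComponentsWithStats(k.astype(np.uint8))
    out=[]
    for i in range(1,n):
        if s[i,4]>60:
            cs,_=cv2.findContours((l==i).astype(np.uint8),cv2.RETR_EXTERNAL,cv2.CHAIN_APPROX_NONE)
            h=cv2.convexHull(max(cs,key=len)); e=cv2.fitEllipse(h) if len(h)>5 else None
            out.append((ce[i],s[i],e)); print(name,ce[i].round(1),s[i],e)
    return out
for n,bl,bm in(('top',(308,205,345,240),(205,185,260,240)),('side',(280,145,315,190),(220,195,280,255))):
    c=d[n];im=c['image'].astype(int);hsv=cv2.cvtColor(c['image'],cv2.COLOR_RGB2HSV)
    H,S,V=[hsv[...,i].astype(int) for i in range(3)]
    brown=(S>90)&(V<125)&(H<20)
    dark=V<75
    for o in comps(c,brown,bl,n+' lid'): print('  ->',onz(c,*o[0],.105).round(4),onz(c,*o[2][0],.105).round(4))
    for o in comps(c,dark,bm,n+' mill'): print('  ->',onz(c,*o[0],.092).round(4),onz(c,*o[2][0],.092).round(4))
    if n=='top':
        red=(S>150)&((H<6)|(H>174))&(V>100); pur=(H>125)&(H<160)&(S>90)
        for o in comps(c,red,(290,160,400,290),'red'): print('  ->',onz(c,*o[0],.06).round(3))
        for o in comps(c,pur,(290,160,400,290),'pur'): print('  ->',onz(c,*o[0],.06).round(3))
a=d['top'];
t=np.hstack([cv2.resize(a['image'][150:290,195:400],(780,533),interpolation=cv2.INTER_CUBIC)])
cv2.imwrite('pics/crop.png',t[...,::-1])
E
```

```text
top lid [325.8 217.4] [315 205  23  29 490] ((325.4590148925781, 215.95770263671875), (23.292068481445312, 34.129859924316406), 160.9129638671875)
  -> [ 0.5278 -0.1919  0.105 ] [ 0.5323 -0.1907  0.105 ]
top mill [231.2 210.9] [216 195  32  32 547] ((231.2698974609375, 210.20677185058594), (30.95267105102539, 31.32518196105957), 169.8525390625)
  -> [0.5431 0.1022 0.092 ] [0.5452 0.1022 0.092 ]
red [317.4 188.7] [308 179  20  20 311] ((317.47918701171875, 188.74803161621094), (19.245193481445312, 19.986774444580078), 16.64273452758789)
red [357.4 250.3] [345 240  24  21 358] ((356.9870910644531, 250.3406982421875), (19.281009674072266, 24.67209815979004), 67.23994445800781)
red [329.4 263.7] [318 254  23  20 344] ((329.12225341796875, 263.6488037109375), (19.412067413330078, 22.65215301513672), 69.53717041015625)
  -> [ 0.628 -0.171  0.06 ]
  -> [ 0.433 -0.297  0.06 ]
  -> [ 0.389 -0.209  0.06 ]
pur [346.  188.3] [335 177  23  24 394] ((346.04986572265625, 188.32533264160156), (19.056156158447266, 25.855024337768555), 37.8509635925293)
  -> [ 0.631 -0.263  0.06 ]
side lid [301.  155.2] [287 145  28  25 383] ((303.73236083984375, 156.9607391357422), (23.777462005615234, 36.88153076171875), 98.87425231933594)
side lid [283.4 174.9] [280 168  12  15  89] ((283.74505615234375, 174.86436462402344), (10.813334465026855, 23.1953067779541), 117.36963653564453)
side lid [308.5 179.6] [300 173  15  13 131] ((305.969482421875, 178.86404418945312), (11.408987998962402, 26.677967071533203), 102.40222930908203)
  -> [ 0.4967 -0.1885  0.105 ] [ 0.4857 -0.1827  0.105 ]
  -> [ 0.514  -0.0726  0.105 ] [ 0.5129 -0.0731  0.105 ]
  -> [ 0.4372 -0.0808  0.105 ] [ 0.4451 -0.0811  0.105 ]
side mill [247.3 221.5] [232 203  36  44 953] ((247.78294372558594, 222.8019561767578), (36.05583190917969, 45.988914489746094), 20.076765060424805)
  -> [0.5388 0.1357 0.092 ] [0.5356 0.1396 0.092 ]
```

View pics/crop.png

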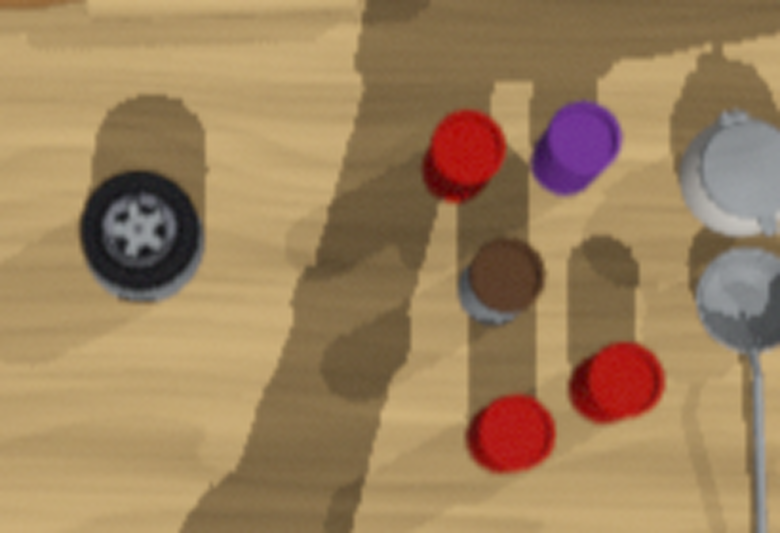

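The crop shows the lid ellipse centred at about (507,276), radius about 37 crop px. The mill ring is at (140,229) with its spindle at (140,229). Jaws along world y stay clear of all the neighbours. I'll move over the cup and refine with the wrist camera.

```bash
cat >> h.py <<'E'
def go(p,yaw):
    s=manip.state(); T=R.from_euler('xyz',s['tcp_rot'],degrees=True); G=R.from_euler('xyz',[180,0,yaw],degrees=True)
    print('t',round(s['t'],2),'pos',s['position'].round(4),'rot',s['tcp_rot'].round(2),'F',s['contact_force'].round(2),'w',round(s['width'],3),'j',s['joints'].round(1))
    print('shift cm',(T.inv().apply(np.array(p)-s['position'])*100).round(3),'rotvec',(T.inv()*G).as_rotvec().round(4))
E
python3 - <<'E'
from h import *
import pickle
d=pickle.load(open('c0.pkl','rb'))
c=d['top']; p=onz(c,328.2,222.5,.105); print(p, onz(c,231.8,210.3,.092))
s=d['side']; print(proj(s,p)) # side lid check
print(onz(s,445/1.5,234/1.5,.105),onz(s,375/1.5,320/1.5,.092))
go([p[0],p[1],.30],-90)
E
```

```text
[ 0.51217658 -0.19908752  0.105     ] [0.54492211 0.10051437 0.092     ]
(np.float64(297.5622570974215), np.float64(152.31066543715093))
[ 0.50825844 -0.17889506  0.105     ] [0.54494042 0.10464854 0.092     ]
t 0.1 pos [ 0.226  -0.5009  0.3029] rot [ 1.800e+02  1.200e-01 -6.571e+01] F [-0.04 -0.09 -0.5 ] w 0.997 j [63.3 17.9  0.8 86.7 -0.3 75.6 -1.6]
shift cm [-15.735 -38.497   0.323] rotvec [0.0005 0.0021 0.4239]
```

>>> play_rows:
  series:
    - [[-1.7,-4.3,0,0,0,0.06,0],[-3.5,-8.6,0,0,0,0.12,0],[-5.2,-12.8,0,0,0,0.18,0],[-7,-17.1,0,0,0,0.24,0],[-8.7,-21.4,0.3,0,0,0.3,0],[-10.5,-25.7,0.3,0,0,0.36,0],[-12.2,-30,0.3,0,0,0.42,0],[-14,-34.2,0.3,0,0,0.424,0]]

```text
t: 0.9
position: [0.481, -0.231, 0.2998]
tcp_rot: [179.9, 0.1, -90.1]
contact_force: [1.3, -0.5, -0.2]
width: -0.003
```

```bash
python3 - <<'E'
from h import *
import pickle
go([.512,-.197,.30],-90)
c=manip.camera('wrist'); pickle.dump(c,open('w1.pkl','wb')); save(c,'w1',k=1.5)
print({k:v for k,v in c.items() if k!='image'})
E
```

```text
t 0.9 pos [ 0.481  -0.231   0.2998] rot [ 1.7991e+02  1.2000e-01 -9.0070e+01] F [ 1.34 -0.49 -0.21] w -0.003 j [ 30.6  16.5  -8.7  89.2   2.5  74.7 -68.4]
shift cm [-3.405 -3.097 -0.022] rotvec [ 0.0016  0.0021 -0.0013]
{'fx': 297.3186396354542, 'fy': 297.3186396354542, 'cx': 256.94833639026893, 'cy': 191.88668164760614, 'eye': array([ 0.55928663, -0.23233514,  0.36986757]), 'orientation': array([ 1.62021023e+02,  1.43071029e-01, -9.01317150e+01])}
```

View pics/w1.png

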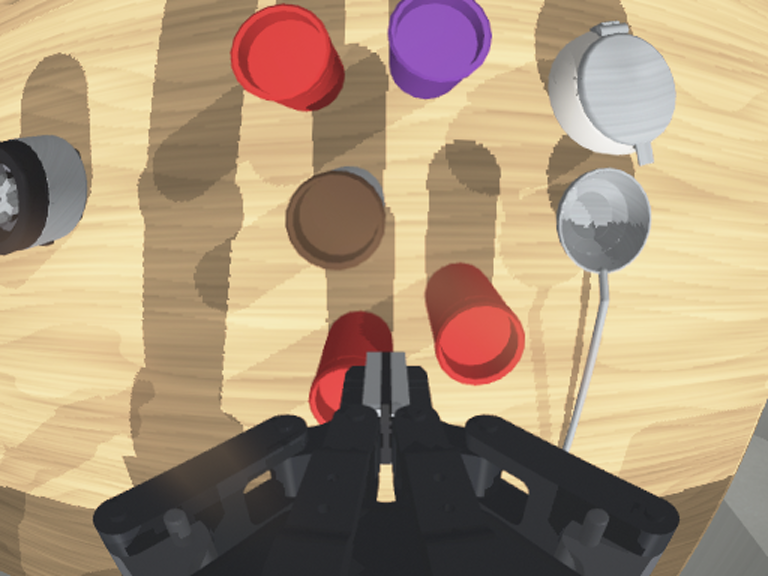

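Wrist view: lid top disc about x 286–385, y 170–269 (centre (335,219) in the 1.5x picture). I'll fit it and print the target.

```bash
python3 - <<'E'
from h import *
import pickle
c=pickle.load(open('w1.pkl','rb'))
hsv=cv2.cvtColor(c['image'],cv2.COLOR_RGB2HSV);H,S,V=[hsv[...,i].astype(int) for i in range(3)]
print(hsv[146,223],hsv[146,200],hsv[146,180],hsv[115,250],hsv[120,210])
# radial edges of lid, fitted as circle on plane z=.105
g=cv2.GaussianBlur(c['image'],(0,0),1).astype(float)
pts=[]
for a in np.radians(np.arange(0,360,4)):
    r=np.arange(24,42,.5);u=223.7+r*np.cos(a);v=146.3+r*np.sin(a)
    L=np.array([cv2.remap(g,u.astype('f4')[None],v.astype('f4')[None],1)[0]])[0].sum(1)
    # outermost strong edge
    i=np.argmax(np.abs(np.gradient(L))); pts.append(onz(c,u[i],v[i],.105,True)[:2])
pts=np.array(pts)
from scipy.optimize import least_squares
f=least_squares(lambda q:np.hypot(*(pts-q[:2]).T)-q[2],[.51,-.2,.031],loss='soft_l1',f_scale=.0007)
print('lid',f.x.round(4),np.median(abs(f.fun)))
p=f.x
# mill mouth ring seen partly; just lid
go([p[0],p[1],.20],-90)
E
```

```text
[ 14 104 123] [ 14 105 122] [ 22  81 237] [ 18  93 165] [ 13 107 119]
lid [ 0.5161 -0.2014  0.0309] 0.00045147158266267
t 0.95 pos [ 0.4872 -0.2213  0.2997] rot [-179.74    0.58  -89.24] F [5.82 6.4  0.65] w 0.005 j [ 30.2  16.6  -9.3  89.    2.1  74.5 -68.5]
shift cm [-1.854 -2.866 10.005] rotvec [-0.0045  0.0101  0.0133]
```

>>> play_rows:
  series:
    - [[-0.5,-0.7,2.5,0,0,0,0],[-1,-1.5,5,-0.004,0.01,0.013,0],[-1.4,-2.2,7.5,-0.004,0.01,0.013,0],[-1.85,-2.87,10,-0.004,0.01,0.013,0],[-1.85,-2.87,10,-0.004,0.01,0.013,0],[-1.85,-2.87,10,-0.004,0.01,0.013,0],[-1.85,-2.87,10,-0.004,0.01,0.013,0]]

```text
t: 1.65
position: [0.5165, -0.2024, 0.2015]
tcp_rot: [-179.8, -0.1, -90.0]
contact_force: [-0.1, 0.1, 0.5]
width: 0.005
```

```bash
python3 - <<'E'
from h import *
import pickle
go([.516,-.2014,.18],-90)
c=manip.camera('wrist'); save(c,'w2',box=(120,40,392,300),k=2)
t=manip.camera('side'); save(t,'s2',box=(200,80,380,230),k=3)
pickle.dump((c,t),open('w2.pkl','wb'));print(c['eye'],c['orientation'])
go([.516,-.2014,.18],-90)
E
```

```text
t 1.65 pos [ 0.5165 -0.2024  0.2015] rot [-1.7985e+02 -7.0000e-02 -9.0040e+01] F [-0.14  0.08  0.48] w 0.005 j [ 26.7  23.1  -9.5  94.4   4.2  62.6 -73.9]
shift cm [-0.104  0.051  2.153] rotvec [-0.0026 -0.0012 -0.0007]
[ 0.59447595 -0.20345342  0.27197592] [ 1.62266681e+02 -4.67560775e-02 -9.00945325e+01]
t 1.75 pos [ 0.5166 -0.2023  0.2018] rot [-1.7981e+02 -8.0000e-02 -9.0040e+01] F [ 0.29  0.36 -0.3 ] w 0.0 j [ 26.7  23.1  -9.5  94.4   4.2  62.6 -74. ]
shift cm [-0.097  0.065  2.175] rotvec [-0.0033 -0.0014 -0.0007]
```

View pics/w2.png

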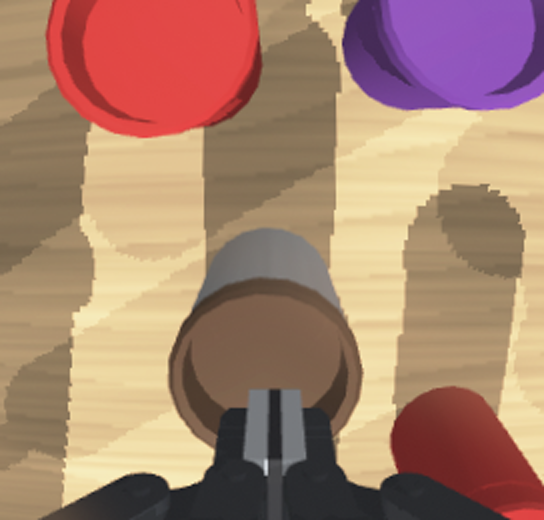

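The shut fingertips are over the lid, with the lid centre about 3 mm towards +y. Now pressing in small steps.

>>> play_rows:
  series:
    - [[-0.1,0.05,0.7,-0.003,-0.001,0,0],[-0.1,0.05,1.4,-0.003,-0.001,0,0],[-0.1,0.05,2.0,-0.003,-0.001,0,0],[-0.1,0.05,2.3,-0.003,-0.001,0,0],[-0.1,0.05,2.5,-0.003,-0.001,0,0],[-0.1,0.05,2.6,-0.003,-0.001,0,0],[-0.1,0.05,2.6,-0.003,-0.001,0,0]]

```text
t: 2.45
position: [0.516, -0.2013, 0.1763]
tcp_rot: [180.0, -0.0, -90.0]
contact_force: [-1.4, 1.2, 4.5]
width: 0.003
```

>>> play_rows:
  series:
    - [[0,0,0.15,0,0,0,0],[0,0,0.3,0,0,0,0],[0,0,0.4,0,0,0,0],[0,0,0.5,0,0,0,0],[0,0,0.5,0,0,0,0]]

```text
t: 2.95
position: [0.5162, -0.2014, 0.1729]
tcp_rot: [-180.0, -0.1, -90.0]
contact_force: [-2.6, 1.8, 9.7]
width: -0.002
```

>>> play_rows:
  series:
    - [[0,0,0.1,0,0,0,0],[0,0,0.2,0,0,0,0],[0,0,0.35,0,0,0,0],[0,0,0.5,0,0,0,0],[0,0,0.5,0,0,0,0]]

```text
t: 3.45
position: [0.5174, -0.2019, 0.173]
tcp_rot: [-179.7, -0.2, -90.0]
contact_force: [-6.7, 1.6, 24.0]
width: 0.0
```

Lid is hard home (tip at z 0.100, 24 N). Retreat and open.

>>> play_rows:
  series:
    - [[0.1,0.1,-0.3,0,0,0,0],[0.1,0.1,-1.2,0,0,0,0],[0.1,0.1,-2.5,0,0,0,1],[0.1,0.1,-3,0,0,0,1],[0.1,0.1,-3,0,0,0,1],[0.1,0.1,-3,0,0,0,1],[0.1,0.1,-3,0,0,0,1],[0.1,0.1,-3,0,0,0,1]]

```text
t: 4.25
position: [0.5159, -0.2026, 0.2023]
tcp_rot: [-179.8, -0.1, -90.0]
contact_force: [0.5, -0.7, 0.2]
width: 0.993
```

```bash
python3 - <<'E'
from h import *
import pickle
go([.516,-.201,.119],-90)
c=manip.camera('wrist'); save(c,'w3',box=(120,40,392,300),k=2); pickle.dump(c,open('w3.pkl','wb'))
t=manip.camera('side'); save(t,'s3',box=(200,80,380,230),k=4)
E
```

```text
t 4.25 pos [ 0.5159 -0.2026  0.2023] rot [-1.7981e+02 -1.5000e-01 -9.0040e+01] F [ 0.54 -0.66  0.23] w 0.993 j [ 26.7  23.   -9.5  94.5   4.2  62.6 -74. ]
shift cm [-0.184  0.018  8.334] rotvec [-0.0033 -0.0026 -0.0007]
```

View pics/w3.png

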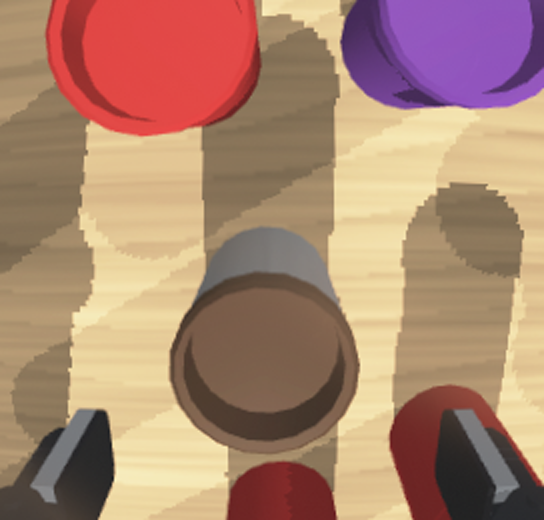

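Open fingers straddle the lid (disc about x 170–358, y 272–453 in the 2x crop). Fitting the lid circle at z = 0.100.

```bash
python3 - <<'E'
from h import *
import pickle
from scipy.optimize import least_squares
c=pickle.load(open('w3.pkl','rb'))
g=cv2.GaussianBlur(c['image'],(0,0),1).astype(float)
pts=[]
for a in np.radians(np.arange(0,360,4)):
    r=np.arange(41,56,.5);u=252+r*np.cos(a);v=221+r*np.sin(a)
    L=cv2.remap(g,u.astype('f4')[None],v.astype('f4')[None],1)[0].sum(1)
    i=np.argmax(np.abs(np.gradient(L))); pts.append(onz(c,u[i],v[i],.100,True)[:2])
pts=np.array(pts)
f=least_squares(lambda q:np.hypot(*(pts-q[:2]).T)-q[2],[.51,-.2,.031],loss='soft_l1',f_scale=.0007)
print('lid',f.x.round(4),np.median(abs(f.fun)))
go([f.x[0],f.x[1],.119],-90)
E
```

```text
lid [ 0.5171 -0.2006  0.0313] 0.0006357830293115003
t 4.35 pos [ 0.516  -0.2027  0.2025] rot [-1.7979e+02 -1.6000e-01 -9.0040e+01] F [ 0.45 -0.94  0.11] w 1.005 j [ 26.7  23.   -9.5  94.5   4.2  62.6 -74. ]
shift cm [-0.234 -0.074  8.353] rotvec [-0.0037 -0.0028 -0.0007]
```

>>> play_rows:
  series:
    - [[-0.22,-0.07,1,-0.0037,-0.0028,0,1],[-0.22,-0.07,2.5,-0.0037,-0.0028,0,1],[-0.22,-0.07,4.5,-0.0037,-0.0028,0,1],[-0.22,-0.07,6.5,-0.0037,-0.0028,0,1],[-0.22,-0.07,7.8,-0.0037,-0.0028,0,1],[-0.22,-0.07,8.3,-0.0037,-0.0028,0,1],[-0.22,-0.07,8.35,-0.0037,-0.0028,0,1],[-0.22,-0.07,8.35,-0.0037,-0.0028,0,1]]

```text
t: 5.15
position: [0.5176, -0.2008, 0.1196]
tcp_rot: [-179.9, -0.0, -90.0]
contact_force: [0.9, -0.6, -0.1]
width: 0.999
```

>>> play_rows:
  force: 60
  series:
    - [[0,0,0,0,0,0,0.7],[0,0,0,0,0,0,0.5],[0,0,0,0,0,0,0.4],[0,0,0,0,0,0,0.4],[0,0,0,0,0,0,0.4],[0,0,0,0,0,0,0.4]]

```text
t: 5.75
position: [0.5185, -0.2003, 0.121]
tcp_rot: [-179.8, -0.0, -90.0]
contact_force: [-1.2, 1.9, 6.3]
width: 0.698
```

```bash
python3 - <<'E'
from h import *
go([.545,.101,.22],-90)
E
```

```text
t 5.75 pos [ 0.5185 -0.2003  0.121 ] rot [-1.798e+02 -2.000e-02 -9.000e+01] F [-1.18  1.89  6.3 ] w 0.698 j [ 26.1  28.5  -9.1  99.1   5.4  52.7 -75.1]
shift cm [-30.125  -2.683  -9.903] rotvec [-0.0035 -0.0003 -0.0001]
```

Gripped (59 mm). Lift and carry part-way to see the mill from the wrist.

>>> play_rows:
  series:
    - [[0,0,-1,0,0,0,0.4],[0,0,-3,0,0,0,0.4],[0,0,-6,0,0,0,0.4],[0,0,-9,-0.003,0,0,0.4],[0,0,-11,-0.003,0,0,0.4],[0,0,-11.5,-0.003,0,0,0.4]]

```text
t: 6.35
position: [0.5191, -0.201, 0.2387]
tcp_rot: [-179.7, -0.1, -90.0]
contact_force: [0.5, -0.1, -3.5]
width: 0.694
```

>>> play_rows:
  series:
    - [[-1.5,0,0,0,0,0,0.4],[-5,-0.3,0,0,0,0,0.4],[-9,-0.6,0,0,0,0,0.4],[-13,-1,0,0,0,0,0.4],[-17,-1.3,0,0,0,0,0.4],[-20,-1.6,0,0,0,0,0.4],[-21,-1.8,0,0,0,0,0.4],[-21,-1.8,0,0,0,0,0.4]]

```text
t: 7.15
position: [0.5361, 0.0124, 0.2368]
tcp_rot: [-179.9, -0.1, -89.7]
contact_force: [0.2, -0.9, -3.7]
width: 0.696
```

```bash
python3 - <<'E'
from h import *
import pickle
go([.545,.101,.22],-90)
c=manip.camera('wrist'); save(c,'w4',k=1.5); pickle.dump(c,open('w4.pkl','wb'))
print(c['eye'],c['orientation'])
E
```

```text
t 7.15 pos [0.5361 0.0124 0.2368] rot [-1.7988e+02 -6.0000e-02 -8.9700e+01] F [ 0.17 -0.91 -3.69] w 0.696 j [  8.6  19.7 -15.3  94.5   5.6  66.5 -97.7]
shift cm [-8.859 -0.933  1.67 ] rotvec [-0.0021 -0.0011  0.0053]
[0.61417235 0.01177481 0.30716087] [ 1.62234062e+02 -3.98832131e-02 -8.97592488e+01]
```

View pics/w4.png

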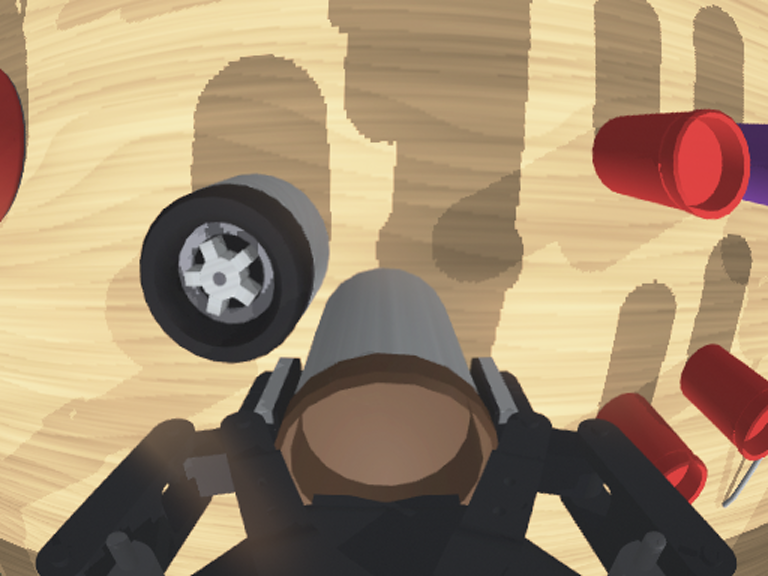

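Wrist view: the mill's black rim spans about x 141–313, y 183–362, hub dot at (219,278) (1.5x). The cup is held upright. Fitting the mill.

```bash
python3 - <<'E'
from h import *
import pickle
from scipy.optimize import least_squares
c=pickle.load(open('w4.pkl','rb'))
g=cv2.GaussianBlur(c['image'],(0,0),1).astype(float)
pts=[]
for a in np.radians(np.arange(0,360,4)):
    r=np.arange(48,70,.5);u=151+r*np.cos(a);v=181+r*np.sin(a)
    L=cv2.remap(g,u.astype('f4')[None],v.astype('f4')[None],1)[0].sum(1)
    i=np.argmax(np.abs(np.gradient(L))); pts.append(onz(c,u[i],v[i],.092,True)[:2])
pts=np.array(pts)
f=least_squares(lambda q:np.hypot(*(pts-q[:2]).T)-q[2],[.545,.1,.053],loss='soft_l1',f_scale=.0007)
print('mill',f.x.round(4),np.median(abs(f.fun)))
print('hub',onz(c,219/1.5,278/1.5,.084,True).round(4))
go([f.x[0],f.x[1],.236],-90)
E
```

```text
mill [0.5507 0.0986 0.0502] 0.0010746604372315616
hub [0.548  0.1024 0.084 ]
t 7.2 pos [0.5363 0.0095 0.2369] rot [-179.87   -0.19  -89.92] F [-0.25 -1.28 -2.79] w 0.695 j [  8.7  19.7 -15.1  94.4   5.7  66.5 -97.7]
shift cm [-8.907 -1.454  0.066] rotvec [-0.0023 -0.0032  0.0015]
```

Mill estimates agree within a few mm; aiming at (0.549, 0.1015), then lowering.

>>> play_rows:
  series:
    - [[-1,-0.2,0,0,0,0,0.4],[-4,-0.6,0,-0.002,-0.003,0,0.4],[-7,-1,0,-0.002,-0.003,0,0.4],[-8.5,-1.2,0,-0.002,-0.003,0,0.4],[-9.2,-1.27,0,-0.002,-0.003,0,0.4],[-9.2,-1.27,0,-0.002,-0.003,0,0.4],[-9.2,-1.27,0,-0.002,-0.003,0,0.4],[-9.2,-1.27,0,-0.002,-0.003,0,0.4]]

```text
t: 8.0
position: [0.549, 0.0992, 0.2365]
tcp_rot: [-180.0, -0.1, -90.1]
contact_force: [0.7, 0.0, -2.3]
width: 0.696
```

```bash
python3 - <<'E'
from h import *
go([.549,.1015,.205],-90)
E
```

```text
t 8.0 pos [0.549  0.0992 0.2365] rot [-1.80e+02 -1.10e-01 -9.01e+01] F [ 0.68  0.   -2.32] w 0.696 j [   0.5   22.4  -16.9   90.9    7.    67.8 -108. ]
shift cm [-2.380e-01  2.000e-03  3.153e+00] rotvec [-0.     -0.002  -0.0017]
```

>>> play_rows:
  series:
    - [[-0.1,0,0.5,0,-0.002,0,0.4],[-0.22,0,1.2,0,-0.002,0,0.4],[-0.22,0,1.7,0,-0.002,0,0.4],[-0.22,0,2.1,0,-0.002,0,0.4],[-0.22,0,2.5,0,-0.002,0,0.4],[-0.22,0,2.8,0,-0.002,0,0.4],[-0.22,0,3.1,0,-0.002,0,0.4],[-0.22,0,3.1,0,-0.002,0,0.4]]

```text
t: 8.8
position: [0.5493, 0.1015, 0.2055]
tcp_rot: [-180.0, 0.0, -90.1]
contact_force: [-0.0, -1.1, -3.0]
width: 0.698
```

>>> play_rows:
  series:
    - [[0,0,0.1,0,0,0,0.4],[0,0,0.2,0,0,0,0.4],[0,0,0.3,0,0,0,0.4],[0,0,0.4,0,0,0,0.4],[0,0,0.4,0,0,0,0.4]]

```text
t: 9.3
position: [0.5496, 0.1016, 0.2026]
tcp_rot: [-179.9, 0.0, -90.1]
contact_force: [-1.0, -0.8, 2.3]
width: 0.691
```

Tip on tip at z 0.2026. Turning with a light downward push.

>>> play_rows:
  series:
    - [[0,0,0.2,0,0,-0.05,0.4],[0,0,0.2,0,0,-0.11,0.4],[0,0,0.2,0,0,-0.17,0.4],[0,0,0.2,0,0,-0.23,0.4],[0,0,0.2,0,0,-0.29,0.4],[0,0,0.2,0,0,-0.35,0.4],[0,0,0.2,0,0,-0.41,0.4],[0,0,0.2,0,0,-0.47,0.4]]

```text
t: 10.1
position: [0.5508, 0.1022, 0.2027]
tcp_rot: [-179.7, -0.1, -63.0]
contact_force: [-0.8, -0.1, 5.8]
width: 0.694
```

```bash
python3 - <<'E'
from h import *
go([.5493,.1015,.199],-65)
print(manip.state()['ft_torque'])
E
```

```text
t 10.1 pos [0.5508 0.1022 0.2027] rot [-1.7966e+02 -8.0000e-02 -6.3040e+01] F [-0.78 -0.07  5.82] w 0.694 j [  4.2  24.9 -22.3  93.2  10.3  63.6 -83.9]
shift cm [-0.009  0.162  0.365] rotvec [-0.0059 -0.0013  0.0343]
[ 0.0098926   0.18307983 -0.10212698]
```

>>> play_rows:
  series:
    - [[0,0.05,0.2,-0.004,0,-0.05,0.4],[0,0.1,0.2,-0.004,0,-0.1,0.4],[0,0.1,0.2,-0.004,0,-0.15,0.4],[0,0.1,0.2,-0.004,0,-0.2,0.4],[0,0.1,0.2,-0.004,0,-0.25,0.4],[0,0.1,0.2,-0.004,0,-0.3,0.4],[0,0.1,0.2,-0.004,0,-0.35,0.4]]

```text
t: 10.8
position: [0.5505, 0.1029, 0.2023]
tcp_rot: [-179.7, -0.2, -42.9]
contact_force: [-1.6, 0.6, 4.5]
width: 0.695
```

>>> play_rows:
  series:
    - [[0,0,0.25,-0.004,0,-0.05,0.4],[0,0,0.25,-0.004,0,-0.1,0.4],[0,0,0.25,-0.004,0,-0.15,0.4],[0,0,0.25,-0.004,0,-0.2,0.4],[0,0,0.25,-0.004,0,-0.25,0.4],[0,0,0.25,-0.004,0,-0.3,0.4]]

```text
t: 11.4
position: [0.5502, 0.1048, 0.1994]
tcp_rot: [-179.9, -0.1, -25.6]
contact_force: [-0.4, 2.5, -2.2]
width: 0.694
```

Dropped in (z 0.1994, force gone). Slide down without turning.

>>> play_rows:
  series:
    - [[0,0,0.2,0,0,0,0.4],[0,0,0.4,0,0,0,0.4],[0,0,0.6,0,0,0,0.4],[0,0,0.7,0,0,0,0.4],[0,0,0.7,0,0,0,0.4]]

```text
t: 11.9
position: [0.5503, 0.1056, 0.1946]
tcp_rot: [-179.8, -0.1, -25.7]
contact_force: [-3.4, 0.1, 10.5]
width: 0.697
```

```bash
python3 - <<'E'
from h import *
go([.5493,.1025,.188],-25.6)
print(manip.state()['ft_torque'])
E
```

```text
t 11.9 pos [0.5503 0.1056 0.1946] rot [-1.7979e+02 -1.5000e-01 -2.5700e+01] F [-3.44  0.09 10.49] w 0.697 j [  9.3  26.7 -30.1  93.5  14.6  63.5 -50.3]
shift cm [0.04  0.326 0.663] rotvec [-0.0037 -0.0026 -0.0017]
[ 0.19623227  0.98860161 -0.31841948]
```

>>> play_rows:
  series:
    - [[0,0.05,0.2,-0.004,-0.003,0.03,0.4],[0,0.1,0.3,-0.004,-0.003,0.03,0.4],[0,0.15,0.4,-0.004,-0.003,0,0.4],[0,0.15,0.5,-0.004,-0.003,-0.03,0.4],[0,0.15,0.5,-0.004,-0.003,-0.03,0.4],[0,0.15,0.5,-0.004,-0.003,0,0.4]]

```text
t: 12.5
position: [0.5503, 0.1053, 0.1913]
tcp_rot: [-179.9, -0.1, -25.7]
contact_force: [-0.7, 1.4, 4.0]
width: 0.696
```

```bash
python3 - <<'E'
from h import *
go([.5493,.1025,.188],-25.6)
print(manip.state()['ft_torque'])
E
```

```text
t 12.5 pos [0.5503 0.1053 0.1913] rot [-1.7987e+02 -7.0000e-02 -2.5670e+01] F [-0.75  1.38  4.05] w 0.696 j [  9.3  27.  -30.1  93.6  14.7  63.2 -50.4]
shift cm [0.032 0.299 0.327] rotvec [-0.0022 -0.0013 -0.0012]
[0.3470451  0.16355289 0.03016849]
```

On the collar. Now press to the stop with a firmer grip.

>>> play_rows:
  force: 100
  series:
    - [[0,0,0.1,0,0,0,0.4],[0,0,0.25,0,0,0,0.4],[0,0,0.4,0,0,0,0.4],[0,0,0.55,0,0,0,0.4],[0,0,0.65,0,0,0,0.4],[0,0,0.65,0,0,0,0.4],[0,0,0.65,0,0,0,0.4]]

```text
t: 13.2
position: [0.5504, 0.1057, 0.1879]
tcp_rot: [-179.9, -0.2, -25.6]
contact_force: [-6.9, -0.9, 18.4]
width: 0.688
```

```bash
python3 - <<'E'
from h import *
go([.5493,.1025,.188],-25.6)
E
```

```text
t 13.2 pos [0.5504 0.1057 0.1879] rot [-1.7987e+02 -1.6000e-01 -2.5620e+01] F [-6.93 -0.91 18.42] w 0.688 j [  9.2  27.2 -30.   93.9  14.9  62.7 -50.6]
shift cm [ 0.043  0.339 -0.011] rotvec [-0.0022 -0.0029 -0.0004]
```

>>> play_rows:
  series:
    - [[0,0,0.2,0,0,0,0.4],[0,0,0.4,0,0,0,0.4],[0,0,0.5,0,0,0,0.4],[0,0,0.5,0,0,0,0.4],[0,0,0.5,0,0,0,0.4],[0,0,0.5,0,0,0,0.4]]

```text
t: 13.8
position: [0.5503, 0.106, 0.1878]
tcp_rot: [-179.9, -0.3, -25.6]
contact_force: [-11.2, -1.8, 27.8]
width: 0.688
```

```bash
python3 - <<'E'
from h import *
go([.5493,.1025,.188],-25.6)
t=manip.camera('side'); save(t,'s5',box=(190,130,320,270),k=4)
c=manip.camera('wrist'); save(c,'w5')
go([.5493,.1025,.188],-25.6)
E
```

```text
t 13.8 pos [0.5503 0.106  0.1878] rot [-179.92   -0.29  -25.6 ] F [-11.22  -1.81  27.82] w 0.688 j [  9.1  27.1 -30.   94.   15.   62.7 -50.7]
shift cm [ 0.062  0.358 -0.025] rotvec [-0.0015 -0.005   0.0001]
t 13.9 pos [0.5503 0.106  0.1878] rot [-179.91   -0.29  -25.6 ] F [-10.88  -1.2   27.59] w 0.691 j [  9.1  27.1 -30.   94.   15.   62.7 -50.7]
shift cm [ 0.06   0.356 -0.023] rotvec [-0.0015 -0.005  -0.    ]
```

View pics/s5.png

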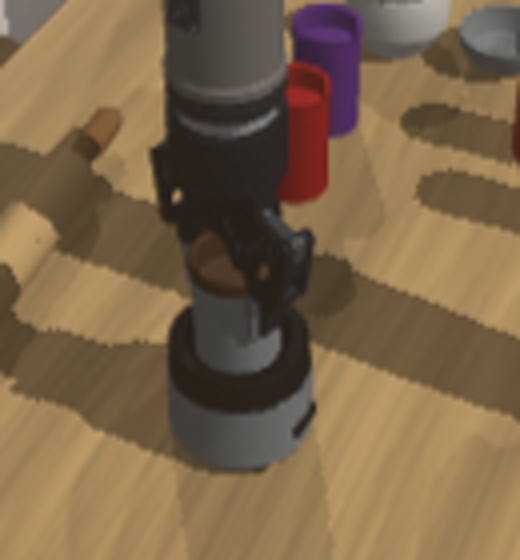

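View pics/w5.png

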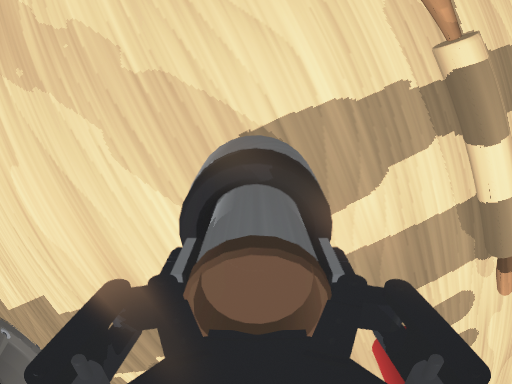

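Side picture: the cup stands upright in the drum with its lid flush, cup axis at about x 238 in the crop. The wrist picture shows the cup seated in the well. The last 10 N of extra push moved it only 0.1 mm, and the total drop of 14.8 mm matches 10 + 5 mm, so it is on the stop.

```bash
python3 -c "
from cell import manip
print(manip.hand_in()); s=manip.state(); print(s['t'],s['position'],s['contact_force'])"
```

```text
the job is handed in; nothing more can be done
None
the job is handed in; nothing more can be done
```

The mill job is done and handed in at about 14 s of the 61 s allowed, with the arm still gripping the cup and pressing it down. The hand-in gave no verdict, so success rests on the checks below.

- **Lid:** I pressed it with the shut fingertips while the cup stood on the counter. It stopped hard with its top at z ≈ 0.100 m under 24 N, so it is fully home.
- **Meshing:** the cup stood tip on tip on the spindle at tool height 0.2026 m and dropped in after about 64° of turning. A small wiggle while pushing got it past a slight jam and down to the collar.
- **Final press:** total drop from tip on tip was 14.8 mm against the expected 15 mm. Raising the reading from 18 N to 28 N moved it only about 0.1 mm, so it is on the stop.
- **Tilt and grip:** the tool was within 0.3° of vertical, with the grip set to 100 N.
- **Other objects:** the arm path stayed clear of the kettle, sugar bowl, rolling pin and ladle. I did not re-measure their positions at the end.

**Discrepancies:**
- My estimates of the mill centre differed by up to about 6 mm between cameras. The tool's y position also drifted about 4 mm from where it first entered the well.
- At the end there was an 11 N sideways force. I did not measure the final centring separately and relied on the well walls to hold it within 6 mm.

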